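Hold the workshop vacuum's filter up to the lamp

TASK

The motor head of the workshop vacuum stands on the garage bench and its flat filter is due for a look against the light: swing the cover flap on the head up by its grip until it stands open past upright, and draw the filter cassette under it straight up out of its slot by its tab. Finish while holding the cassette still in the air in front of the lit work lamp, tab up, about 20 cm from the glass, level with and centred on the glass and with its broad pleated face square to it; do not put it down or let it go, and leave the flap open. Leave the other things on the bench where they are.

Things in the scene. Friction and masses are not known exactly. Their poses are not given: they have to be found in the camera images.
- vac: grey plastic motor head of a workshop vacuum, off its drum, immovable: a low squarish box, top deck 166 mm above the bench (a flat round cowl and a dial on the deck reach 181 mm, over 75 mm to +y of the flap's middle line). Origin on the bench under the middle of the filter slot, z up; the box reaches x -98 to +218 mm and y -93 to +223 mm from it. The cover flap lies on the deck.
- slot_mouth (a point): middle of the mouth of the filter slot, in the floor of the recess under the flap; axes as the vac's. The recess is 148 mm (x -68 to +80) by 120 mm (y -60 to +60), its floor 30 mm below the deck, 136 mm above the bench; the upright slot is 127 mm along x by 31 mm along y and 96 mm deep.
- flap (a joint): angle of the cover flap: 0 lies shut on the deck, grows as its free edge (the vac's -x side) rises and swings over to the vac's +x side; 1.57 upright, stop at 1.9. It stays wherever it is left; about 2 N at the grip moves it. It may start ajar, up to 0.08. A lighter grey plate 160 mm (x) by 136 mm (y) by 5 mm.
- flap_grip (a point): centre of the flap's grip: a fin standing 24 mm up from the flap's upper face near its free edge, in the middle, 28 mm long (x) and 12 mm thick (y); this point is 12 mm above that face, 17 mm above the hinge's plane and 138 mm from the hinge along the flap; the free edge is 22 mm further out. Axes turn with the flap: x points to the hinge, z out of the upper face.
- flap_hinge (a point): middle of the flap's hinge line, 87 mm to the vac's +x of the slot's middle and 166 mm above the bench; y along the hinge (the vac's y)
- filter: filter cassette, hidden under the shut flap: black frame, cream pleated paper, 120 mm (x) by 24 mm (y, thickness) by 96 mm (z), standing in the slot with 3.5 mm play all round, its top level with the slot's mouth; on top in the middle a black pull tab 50 (x) by 12 (y) by 24 mm tall. Origin: centre of the underside; z up through the tab; y square to the broad faces. 110 to 220 g.
- filter_mid (a point): the centre of the pleated cassette, 48 mm above its underside
- filter_tab (a point): the centre of the pull tab, 108 mm above the cassette's underside
- lamp: the LED work lamp on a black tube stand, fixed; a flat aluminium head 200 mm wide (x) by 150 mm high, its centre 220 mm above the bench, shining level along the lamp's +y. Origin on the bench under the head; the stand reaches 122 mm to either side in x, and from y -97 to +75 mm.
- lamp_lens (a point): the centre of the lamp's lit glass, 220 mm above the bench and 21 mm in front of the lamp's origin; its y axis points out of the glass along the beam, x along the glass, z up
- jar: open clear glass jar, 84 mm across, 122 mm tall; origin under its centre; not to be moved
- can_a: a flattened aluminium can, crushed end to end to a disc 68 mm across and 21 mm thick; origin under its centre; not to be moved
- can_b: another flattened aluminium can, the same size; not to be moved
- cap: white plastic bottle cap, 38 mm across, 14 mm tall; origin under its centre; not to be moved
- pot: small terracotta flowerpot, 94 mm across the rim, 82 mm tall; origin under its centre; not to be moved
- brush: wooden-handled dusting brush lying flat, 200 mm long, 42 mm wide, 20 mm thick; origin under its middle, x along it; not to be moved

How it is judged:
By the outcome, as a careful person would: the job done as asked, in the order asked, and still so for the second after the job is handed in, while the arm keeps its last pose, push and grip.
It also fails if it takes over 59 s, if anything falls off the work surface, if the arm or the gripper's body presses on something with over 40 N, if the wrist force passes 120 N, or if a joint passes its speed limit or range.

ROBOT

A 7-joint arm with a two-finger parallel gripper is mounted at the origin on the work surface. World frame = base frame: x ahead of the robot, y to its left, z up, the work surface at z = 0. Lengths are in mm, angles in rad, forces in N, time in s.
With the tool pointing down it reaches from about 350 to 900 mm from the base axis. Payload 8.1 kg.
Tool frame: the origin (TCP) lies at the very end of the fingers, on their centre line; the grasp point (between the pads) lies 19 mm behind it; z points along the fingers, y is the line along which they close (so a half turn about z gives the same grasp; the last joint's range is limited). The gripper opens to 92 mm and grips with 3 to 60 N. Pads are 19 mm wide; open, the fingers measure 130 mm over their backs; the gripper's body (75 mm by 190 mm) begins 47 mm behind the grasp point.
Start: joints at [1.182, 0.434, 0.025, 1.573, -0.012, 1.134, -0.075], TCP at [176.179, -599.669, 226.742] pointing down, gripper open.
Joint ranges: [-2.62, 2.62], [-0.44, 2.09], [-1.27, 1.32], [0.08, 2.57], [-1.32, 4.46], [0.12, 2], [-2.74, 2.74]. Speed limits (rad/s): [2.22, 2.22, 3.01, 3.01, 3.14, 3.14, 3.14].

INTERFACE

Orientations are given as a rotation vector (axis times angle).
In Python, from cell import bot, fingers, optics, close_job gives the robot as it stands. Calls block until the motion is done:
- bot.move_ptp(position, orientation): joint-space move of the TCP to a pose.
- bot.line_to(position, attitude=None, vel=150): straight line of the TCP; attitude=None keeps the orientation; vel is the mean speed in mm/s.
- bot.set_joints(angles): joint-space move.
- fingers.set_gripper(opening, strength=None): finger opening in mm; strength is the grip in N (None keeps the last); returns when the fingers have stopped.
- bot.dwell(seconds).
- bot.ik(position, orientation): joint angles nearest the present ones, or None.
- bot.sense(): the state.
- optics.get_image(name): name is "scene" or "top" or "wrist"; returns (picture, depth): 400x640x3 uint8, red, green, blue; 400x640 float32, mm along the optical axis (not along the pixel's ray), 0 where there is no reading.
- optics.calibration(name): a dict with "fov_y" (degrees; the focal length in pixels is half the picture's height over the tangent of half this angle, whatever the lens; pixels are square), "cx", "cy" (the principal point, pixels), "k1" (the pictures are not rectified: a ray, as slopes to the right and down, at radius r is drawn at 1 + k1 r^2 times it, then the intrinsics apply), "origin" and "attitude" of the camera in the world; the wrist camera has in their place "T_tool_cam" (4x4, takes a point from camera to tool coordinates, whose origin is the TCP and whose axes are the flange's). Camera axes: x right, y up, looking along -z (the intrinsics and any distortion apply to the point x, -y, -z); pixel columns grow to the right and rows downward; lengths in mm; the calibration is good to about 2 mm. A picture is of the moment at which its call begins: read the wrist's pose just before it. calibration takes no time and is no camera call.
A pose or a line that the arm cannot do raises bot.Unreachable and nothing moves.
- close_job(): hands the job in; it is judged then, once.
The state is a dict: "t": time; "qpos": joint angles; "joint_vel": joint speeds; "joint_torque": joint torques, N m; "ee_pos": TCP position; "tcp_rot": TCP orientation; "ft_force": force on the tool from outside, world axes, zero at the start; "ft_torque": the same for the moment, N m; "finger_gap": finger opening in mm; "grip_force": force on a finger pad.
Only numpy, scipy, OpenCV 4.12 (cv2) and the standard library are available. Lean on these libraries where they do the work, as an engineer would, in place of code of your own. Each camera call takes 0.05 s, during which the arm holds its last target. There are 200 camera calls.

## Working session

There is one attempt and no reset: what is moved stays moved. The work goes in short steps, each a Python script; the robot and the scene stay as the last script left them, time stands still between calls to the robot, and variables do not carry over. Pictures are saved under pics/ and viewed, at most 10 in all, crops included, and the job is handed in when it is done.

```bash
ls; mkdir -p pics; cat > h.py <<'E'
import numpy as np, cv2
from scipy.spatial.transform import Rotation as R
from cell import bot, fingers, optics, close_job
def cam(name, s=None):
    c=optics.calibration(name); f=200/np.tan(np.radians(c["fov_y"])/2)
    if "T_tool_cam" in c:
        T=np.eye(4);T[:3,:3]=R.from_rotvec(s["tcp_rot"]).as_matrix();T[:3,3]=s["ee_pos"];T=T@np.array(c["T_tool_cam"])
    else:
        T=np.eye(4);a=np.array(c["attitude"]);T[:3,:3]=a if a.shape==(3,3) else R.from_rotvec(a).as_matrix();T[:3,3]=c["origin"]
    return c,f,T
def slopes(c,f,uv):
    uv=np.atleast_2d(np.array(uv,float)); K=np.array([[f,0,c["cx"]],[0,f,c["cy"]],[0,0,1]])
    d=(uv-[c["cx"],c["cy"]])/f; p=d.copy()
    for _ in range(30): p=d/(1+c["k1"]*(p**2).sum(1,keepdims=True))
    return p
def plane(name,uv,z,s=None):
    c,f,T=cam(name,s);p=slopes(c,f,uv)
    d=np.c_[p[:,0],-p[:,1],-np.ones(len(p))]@T[:3,:3].T;o=T[:3,3]
    return o+d*((z-o[2])/d[:,2])[:,None]
def depthpts(name,uv,dep,s=None):
    c,f,T=cam(name,s);p=slopes(c,f,uv);dep=np.asarray(dep)[:,None]
    return np.c_[p[:,:1],-p[:,1:],-np.ones(len(p))]*dep@T[:3,:3].T+T[:3,3]
def cloud(name,D,s=None):
    v,u=np.mgrid[:400,:640];uv=np.c_[u.ravel(),v.ravel()]
    P=depthpts(name,uv,D.ravel(),s).reshape(400,640,3);P[D==0]=np.nan;return P
def save(n,I): cv2.imwrite(f"pics/{n}.png",I[:,:,::-1])
E
python3 - <<'E'
from h import *
for n in("scene","top"):
    I,D=optics.get_image(n);save(n,I);np.savez(n,I=I,D=D);print({k:np.round(v,3) for k,v in optics.calibration(n).items()})
    print((D>0).mean())
print({k:np.round(v,2) for k,v in bot.sense().items()}); print(optics.calibration("wrist"))
E
```

```text
pics
{'fov_y': np.float64(48.908), 'cx': np.float64(314.946), 'cy': np.float64(194.746), 'k1': np.float64(-0.017), 'origin': array([1422.314, -425.157,  987.011]), 'attitude': array([0.764, 0.498, 1.117])}
0.996125
{'fov_y': np.float64(49.994), 'cx': np.float64(319.654), 'cy': np.float64(203.017), 'k1': np.float64(-0.115), 'origin': array([ 370.651,  -50.618, 1472.577]), 'attitude': array([ 0.085, -0.065, -1.57 ])}
0.9961796875
{'t': np.float64(0.1), 'qpos': array([ 1.18,  0.44,  0.02,  1.57, -0.01,  1.13, -0.08]), 'joint_vel': array([ 0., -0.,  0., -0., -0., -0., -0.]), 'joint_torque': array([ 0.000e+00, -6.691e+01,  9.900e-01, -3.152e+01, -6.000e-02,
        4.000e-02,  0.000e+00]), 'ee_pos': array([ 176.02, -599.22,  226.02]), 'tcp_rot': array([-3.11, -0.45,  0.  ]), 'ft_force': array([ 0.44, -0.2 , -0.16]), 'ft_torque': array([-0.02, -0.03,  0.05]), 'grip_force': np.float64(0.0), 'finger_gap': np.float64(92.04)}
{'fov_y': 71.00323735476798, 'cx': 321.0670050746102, 'cy': 199.94936952909177, 'k1': -0.030736729216575873, 'T_tool_cam': array([[-3.25423650e-04,  9.53157840e-01,  3.02473181e-01,
         8.19696322e+01],
       [ 9.99999542e-01,  5.82568595e-04, -7.59922985e-04,
        -1.00231538e+00],
       [-9.00537928e-04,  3.02472795e-01, -9.53157593e-01,
        -1.57277478e+02],
       [ 0.00000000e+00,  0.00000000e+00,  0.00000000e+00,
         1.00000000e+00]])}
```

View pics/top.png

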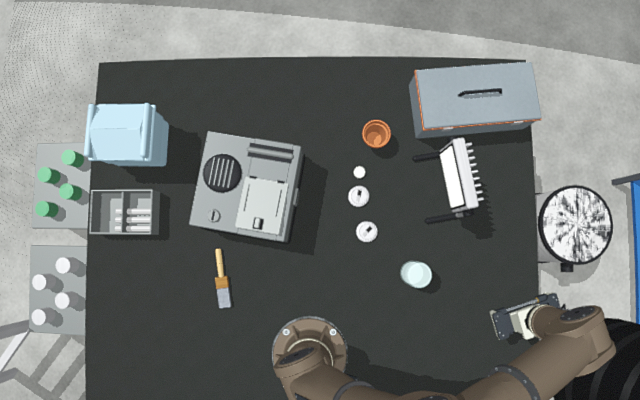

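View pics/scene.png

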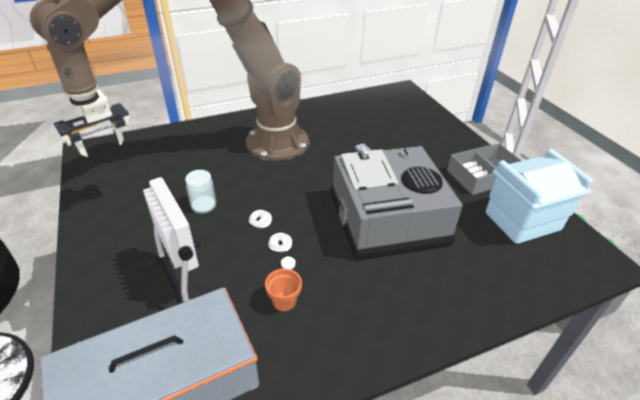

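The top view shows the vac at about (245,187), with its flap at (265,205) and grip at (258,223). The free edge points to the robot. The lamp is at (458,175), with its glass facing left (+y). The cans, cap and pot lie in front of it at about (365,200). Next I'll measure the vac and lamp from depth and colour.

```bash
python3 - <<'E'
from h import *
z=np.load("top.npz");I,D=z["I"],z["D"];P=cloud("top",D)
print("bench z",np.nanmedian(P[260:300,150:190,2]),np.nanmedian(P[100:130,300:340,2]))
sub=np.zeros((400,640),bool);sub[120:250,180:310]=1
Z=np.nan_to_num(P[...,2])
m=sub&(Z>140)&(Z<200)
r=cv2.minAreaRect(P[m][:,:2].astype(np.float32));print("deck rect",r, cv2.boxPoints(r), np.median(Z[m]))
hsv=cv2.cvtColor(I,cv2.COLOR_RGB2HSV)
print("px flap",I[190,265],I[150,240],I[223,258],I[215,245])
print(np.round(Z[175:240:4,236:292:4]).astype(int))
# lamp glass
sub=np.zeros((400,640),bool);sub[125:230,430:500]=1
lm=sub&(Z>130)
pl=P[lm];print("lamp z",pl[:,2].min(),pl[:,2].max(),lm.sum(), cv2.minAreaRect(pl[:,:2].astype(np.float32)))
g=sub&(I.min(2)>225)&(Z>140);pg=P[g];c=pg.mean(0);w,V=np.linalg.eigh(np.cov((pg-c).T))
print("glass",g.sum(),c,w,V[:,0],pg.min(0),pg.max(0)); 
a=cv2.minAreaRect(np.argwhere(g)[:,::-1].astype(np.float32));print(a)
print(I[175,445:490:3].tolist());print(np.round(P[175,445:490:3]).tolist())
E
```

```text
bench z 1.2740360313789552 0.18587432395474934
deck rect ((553.2686767578125, 199.0741424560547), (302.50567626953125, 299.8865661621094), 80.00726318359375) [[379.35416   76.13451 ]
 [674.69135   24.097183]
 [727.1832   322.0138  ]
 [431.846    374.0511  ]] 169.46619219645368
px flap [213 219 217] [173 180 181] [177 183 181] [217 223 221]
[[180 176 171 170 168 168 167 169 166 167 170 170 163 170]
 [181 171 169 168 172 172 173 167 167 158 169 174 163 165]
 [176 165 174 175 173 169 171 173 173 171 172 174 174 170]
 [165 166 175 175 173 177 175 173 171 176 172 172 172 169]
 [167 167 177 175 176 173   0 176 175 178 171 172 173 171]
 [172 165 174 180 179 173 176 178 175 172 171 173 173 167]
 [167 179 173 182 179 177 178 177 176 173 174 178 178 167]
 [165 183 177 178 180 176 178 180 180 180 176 176 178 168]
 [168 176 182 179 178 176 182 178 176 178 177 177 165 163]
 [167 180 180 181 177 179 179 182 181 178 179 174 167 163]
 [170 180 181 177 180 181 177 178 181 178 177 179 161 167]
 [166 185 181 183 186 205 183 180 183 179 180 179 159 142]
 [182 186 182 182 186 210 189 186 180 179 178 181 
[... 619 characters left out ...]
211 ]
((460.22796630859375, 173.49417114257812), (68.44705200195312, 32.061607360839844), 78.2317123413086)
[[255, 255, 255], [255, 255, 255], [255, 255, 255], [255, 255, 255], [244, 246, 242], [192, 193, 197], [239, 240, 242], [233, 235, 237], [231, 233, 235], [128, 129, 132], [55, 59, 57], [55, 60, 56], [62, 66, 63], [62, 64, 62], [61, 63, 61]]
[[582.0, -422.0, 169.0], [578.0, -424.0, 195.0], [573.0, -424.0, 225.0], [568.0, -424.0, 254.0], [564.0, -425.0, 281.0], [562.0, -429.0, 295.0], [562.0, -438.0, 292.0], [562.0, -447.0, 294.0], [561.0, -453.0, 299.0], [610.0, -569.0, -4.0], [610.0, -578.0, 0.0], [611.0, -591.0, -7.0], [609.0, -599.0, 2.0], [609.0, -609.0, 5.0], [610.0, -621.0, -0.0]]
```

```bash
python3 - <<'E'
from h import *
z=np.load("top.npz");I=z["I"]
a=cv2.resize(I[115:255,180:320],None,fx=4,fy=4,interpolation=2);save("vac",a)
E
```

```text
(no output)
```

View pics/vac.png

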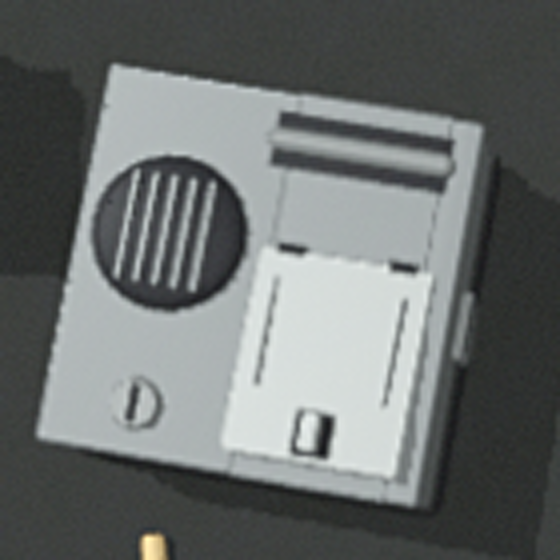

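The crop shows the deck corners at (112,65), (483,123) and (38,437). The flap corners are at (262,250), (432,268), (222,452) and (395,475), and the grip is at (312,433). The flap looks slightly ajar. I'll get precise poses from rays and a plane fit.

```bash
python3 - <<'E'
from h import *
z=np.load("top.npz");I,D=z["I"],z["D"];P=cloud("top",D);Z=np.nan_to_num(P[...,2])
px=lambda l:np.array(l)/4+[180,115]-.4
C=plane("top",px([(112,65),(483,123),(38,437)]),166)[:,:2];print("deck",C,np.linalg.norm(C[1]-C[0]),np.linalg.norm(C[2]-C[0]))
e1=C[0]-C[1];e2=C[0]-C[2];print("yaw",np.arctan2(e1[1],e1[0])-np.pi/2,np.arctan2(e2[1],e2[0]))
F=plane("top",px([(262,250),(432,268)]),171)[:,:2];G=plane("top",px([(222,452),(395,475)]),182)[:,:2]
print("flap",F,G,np.linalg.norm(F[0]-F[1]),np.linalg.norm(G[0]-G[1]),np.linalg.norm(F.mean(0)-G.mean(0)))
d=F.mean(0)-G.mean(0);print("flap yaw",np.arctan2(d[1],d[0]))
e=F[0]-F[1];print(np.arctan2(e[1],e[0])-np.pi/2);e=G[0]-G[1];print(np.arctan2(e[1],e[0])-np.pi/2)
print("grip",plane("top",px([(312,433)]),205))
yaw=-0.17
for yaw in(-.15,-.17,-.19):
  c,s=np.cos(yaw),np.sin(yaw);Rm=np.array([[c,-s],[s,c]])
  print(yaw,"origin from deck",C[0]-Rm@[218,223],C[1]-Rm@[218,-93],C[2]-Rm@[-98,223],"hinge",F.mean(0)-Rm@[87,0])
m=np.zeros((400,640),bool);m[190:215,245:280]=1
q=P[m&(Z>160)];q=q[np.abs(q[:,2]-np.median(q[:,2]))<15];h=F.mean(0);u=Rm[:,0]
k=np.polyfit((h-q[:,:2])@u,q[:,2],1);print("flap slope",k)
sub=np.zeros((400,640),bool);sub[125:230,430:480]=1
g=sub&(I.min(2)>225)&(Z>160)&(Z<275)&(P[...,1]>-445);q=P[g]
A=np.c_[q[:,0],q[:,2],np.ones(len(q))];k=np.linalg.lstsq(A,q[:,1],rcond=None)[0];r=q[:,1]-A@k
ok=abs(r)<6;k=np.linalg.lstsq(A[ok],q[ok,1],rcond=None)[0];print("y=",k,"rms",(q[ok,1]-A[ok]@k).std(),ok.sum(),len(r))
for lo in (165,195,225,255):
  s=q[(q[:,2]>lo)&(q[:,2]<lo+30)];print(lo,np.percentile(s[:,0],[1,99]),s[:,:2].mean(0))
E
```

```text
deck [[724.69989239 319.47778456]
 [675.6272666   25.70897803]
 [431.1739476  369.36298934]] 297.8392759372564 297.73480469021405
yaw -0.16551681427648157 -0.1683431189502362
flap [[575.54313009 195.62597062]
 [561.11116217  63.98118923]] [[419.41895216 221.52539761]
 [402.32284819  89.81720202]] 132.43349336722113 132.81312268289938 159.56693993772114
flap yaw -0.1628306158698877
-0.10919206307548235
-0.1290811615771612
grip [[432.78077817 149.41264511 205.        ]]
-0.15 origin from deck [475.82309386 131.55934706] [473.97291793 150.24220116] [494.74880969 134.22210198] hinge [482.30406235 142.80469745]
-0.17 origin from deck [472.11474936 136.57413364] [476.50374588 154.25011345] [490.03359091 132.99771611] hinge [482.58127141 144.5224443 ]
-0.19 origin from deck [468.50743556 141.66207924] [479.11422058 158.20661101] [485.29482906 131.8678732 ] hinge [482.89277767 146.23430379]
flap slope [8.59187668e-02 1.71019767e+02]
y= [ 1.73492722e-01  1.32840876e-02 -5.26651148e+02] rms 1.095495841354026 635 635
165 [485.09277349 647.27009749] [ 564.89110534 -425.85954618]
195 [485.62939155 647.11333381] [ 566.33321523 -425.994485  ]
225 [484.74051689 648.05816981] [ 571.43786751 -424.82482373]
255 [485.63893767 646.4337749 ] [ 555.49975778 -425.9497532 ]
```

```bash
cat >> h.py <<'E'
O=np.array([483.,144.,0]); YAW=-0.167
def vac(p): return O+R.from_euler("z",YAW).apply(p)
def att(pitch,yaw=YAW,flip=False):
    """tool z = cos(pitch) fwd - sin(pitch) up, in the yawed frame; pitch pi/2 = down, tool x towards +x"""
    zt=np.array([np.cos(pitch),0,-np.sin(pitch)]);y=np.array([0,-1.,0])
    if flip:y=-y
    M=np.c_[np.cross(y,zt),y,zt]
    return (R.from_euler("z",yaw)*R.from_matrix(M)).as_rotvec()
def grip_pt(a,al=138,up=17): return vac([87-al*np.cos(a)+up*np.sin(a),0,166+al*np.sin(a)+up*np.cos(a)])
def tcp_at(g,rv,ahead=19): return g+R.from_rotvec(rv).apply([0,0,ahead])
E
python3 - <<'E'
from h import *
d=np.degrees
for p0 in(30,45,60,75):
  print("p0",p0,end=": ")
  for a in np.linspace(.08,1.85,8):
    row=[]
    for p in(p0,p0+20,p0+40,p0+60,p0+80,p0+100):
      rv=att(np.radians(p)); row.append("Y" if bot.ik(tcp_at(grip_pt(a),rv,12),rv) is not None else ".")
    print("".join(row),end=" ")
  print()
for f in(0,1):
  rv=att(np.pi/2,flip=f)
  for p in([0,0,138],[0,0,300]): print(f,bot.ik(vac(p),rv))
  rv=att(np.pi/2,.172,flip=f);print(f,bot.ik([532,-228,271],rv))
  rv=att(np.pi/2,flip=f);print(bot.ik(tcp_at(grip_pt(.08),rv)+[-40,0,120],rv))
E
```

```text
p0 30: .YYYYY .YYYYY ..YYYY Y.YYYY Y.YYYY Y.YYYY Y.YYY. YYYYY. 
p0 45: Y.YYYY Y.YYYY YYYYYY .YYYY. .YYYY. .YYYY. .YYYY. YYYYY. 
p0 60: .YYYYY .YYYY. .YYYY. .YYYY. YYYY.. YYYY.. YYYY.. YYYY.. 
p0 75: YYYYY. YYYYY. YYYY.. YYYY.. YYYY.. YYY... YYY... YYY... 
0 [ 0.10026979  0.4207133  -0.64836337  1.93316445  0.32247216  0.8918529
 -2.44939144]
0 [ 0.34042508  0.31607556 -0.9423563   1.69394014  0.26657479  1.26809345
 -2.39660942]
0 [ 0.43794692  0.33666336 -0.16986103  1.61276099  0.06001399  1.19727519
 -1.14326409]
[ 0.53106855  0.1923665  -1.14987346  1.85844567  0.18762779  1.20962094
 -2.41660656]
1 [ 0.41499218  0.61703843 -1.16012634  1.91147035  0.65438365  1.05843937
  0.37865613]
1 [ 0.40474405  0.34940911 -1.04571992  1.69004674  0.31390093  1.28474121
  0.69891771]
1 [ 0.83088328  0.42579345 -0.73910725  1.57934928  0.29732409  1.2523976
  1.78524268]
[ 0.58481154  0.21976294 -1.22956554  1.85629921  0.22064148  1.21870059
  0.6895949 ]
```

```bash
python3 - <<'E'
from h import *
s=bot.sense();bot.line_to(np.array(s["ee_pos"])+[0,0,170],vel=200)
rv=att(np.radians(60)); g=grip_pt(.083,138,18); t=tcp_at(g,rv,5)
bot.move_ptp(t-R.from_rotvec(rv).apply([0,0,160]),rv)
bot.line_to(tcp_at(g,rv,5)-R.from_rotvec(rv).apply([0,0,70]),vel=200)
s=bot.sense();I,D=optics.get_image("wrist");save("w1",I);np.savez("w1",I=I,D=D,s=np.r_[s["ee_pos"],s["tcp_rot"]])
print(s["t"],s["ee_pos"],s["qpos"])
c,f,T=cam("wrist",s)
def proj(p):
    q=np.linalg.inv(T)@np.r_[p,1];x,y=q[0]/-q[2],-q[1]/-q[2];k=1+c["k1"]*(x*x+y*y);return c["cx"]+f*x*k,c["cy"]+f*y*k
for al,up,y in((138,29,0),(152,29,0),(124,29,0),(160,5,0)):print(proj(grip_pt(.083,al,up)))
E
```

```text
Traceback (most recent call last):
cell.Unreachable: the arm cannot follow that straight line within its joint ranges
```

```bash
python3 - <<'E'
from h import *
np.set_printoptions(precision=2,suppress=True)
s=bot.sense();print(s["t"],s["ee_pos"],s["qpos"])
for p in(45,60,75,90):
  rv=att(np.radians(p)); g=grip_pt(.083,138,18)
  for d in(160,70,0):print(p,d,bot.ik(tcp_at(g,rv,5-d),rv))
for a,p in((.6,80),(1.2,100),(1.85,122)):
  rv=att(np.radians(p));print(a,p,bot.ik(tcp_at(grip_pt(a,138,18),rv,5),rv))
E
```

```text
3.875 [358.57 164.72 329.68] [ 0.06 -0.28 -0.8   2.16  0.28  0.87 -2.64]
45 160 [-2.21 -0.37  0.5   2.46  0.91  1.46  2.46]
45 70 [-2.35 -0.34  0.94  2.56  1.17  1.23  2.41]
45 0 [-0.04  0.24 -1.07  2.48  1.43  0.95  2.31]
60 160 [ 0.06 -0.28 -0.8   2.16  0.28  0.87 -2.64]
60 70 None
60 0 None
75 160 [ 0.   -0.09 -0.6   1.94  0.15  1.09 -2.4 ]
75 70 [ 0.09  0.04 -0.72  2.06  0.27  0.88 -2.52]
75 0 [ 0.12  0.17 -0.79  2.14  0.47  0.75 -2.71]
90 160 [-0.09  0.11 -0.4   1.72  0.04  1.32 -2.24]
90 70 [ 0.02  0.18 -0.54  1.87  0.11  1.12 -2.3 ]
90 0 [ 0.09  0.28 -0.66  1.97  0.21  0.96 -2.4 ]
0.6 80 [ 0.11  0.16 -0.67  1.94  0.27  0.96 -2.43]
1.2 100 [-0.06  0.4  -0.34  1.49  0.04  1.43 -2.13]
1.85 122 [-0.09  0.8  -0.21  0.92 -0.09  1.95 -2.02]
```

```bash
cat >> h.py <<'E'
def proj(p,s):
    c,f,T=cam("wrist",s);q=np.linalg.inv(T)@np.r_[p,1];x,y=q[0]/-q[2],-q[1]/-q[2];k=1+c["k1"]*(x*x+y*y);return c["cx"]+f*x*k,c["cy"]+f*y*k
E
python3 - <<'E'
from h import *
rv=att(np.radians(88)); g=grip_pt(.083,138,20)
bot.move_ptp(tcp_at(g,rv,8-80),rv)
s=bot.sense();I,D=optics.get_image("wrist");save("w1",I);np.savez("w1",I=I,D=D,s=np.r_[s["ee_pos"],s["tcp_rot"]])
print(s["t"],s["ee_pos"],s["qpos"])
for al,up in((138,29),(152,29),(124,29),(160,5)):print(proj(grip_pt(.083,al,up),s))
E
```

```text
4.5083 [432.74321775 152.28721651 268.3420967 ] [ 0.01927948  0.15593564 -0.55118445  1.88147828  0.11465586  1.10443441
 -2.31490488]
(np.float64(321.60690524350673), np.float64(212.80258474066227))
(np.float64(321.6276772114655), np.float64(228.9675131522566))
(np.float64(321.5855333325517), np.float64(196.25703920351907))
(np.float64(321.5619698209221), np.float64(229.71542457200047))
```

View pics/w1.png

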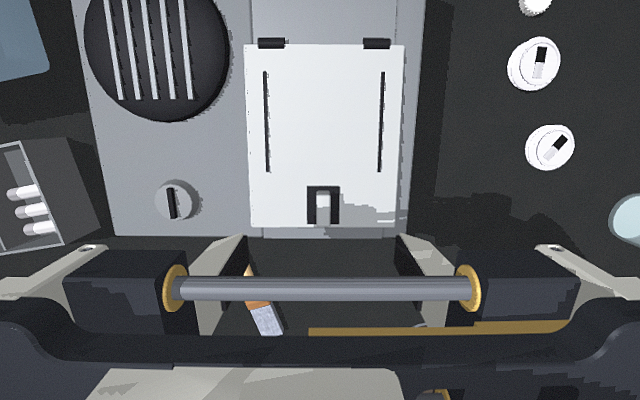

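The wrist view puts the fin at about (323,208), against a predicted (322,213), and the flap's free edge at row 228, against 230. That agrees within about 3 mm, so I'll grip the fin and swing the flap.

```bash
python3 - <<'E'
from h import *
np.set_printoptions(precision=2,suppress=True)
fingers.set_gripper(45)
rv=att(np.radians(88)); g=grip_pt(.083,138,20)
bot.line_to(tcp_at(g,rv,8),vel=120); s=bot.sense();print(s["t"],s["ee_pos"],s["ft_force"])
fingers.set_gripper(0,10); s=bot.sense();print(s["t"],s["finger_gap"],s["grip_force"],s["ft_force"])
if 9<s["finger_gap"]<16:
  for a in np.linspace(.083,1.84,12)[1:]:
    p=np.radians(88+ (118-88)*(a-.083)/1.76); rv=att(p)
    bot.line_to(tcp_at(grip_pt(a,138,20),rv,8),rv,vel=100)
    s=bot.sense();print(round(s["t"],2),round(a,2),s["ee_pos"],s["ft_force"],s["finger_gap"])
    if np.linalg.norm(s["ft_force"])>40: print("force");break
E
```

```text
6.275 [435.4  152.37 189.91] [-0.26  0.38  0.15]
6.9 12.055830625854384 9.992808625102043 [-0.78 -6.02  1.31]
7.28 0.24 [440.77 149.51 210.38] [-2.45 -4.73  1.27] 12.157659979947928
7.65 0.4 [450.15 147.84 230.26] [-3.59 -4.93  2.19] 12.324960704927168
8.02 0.56 [462.8  145.67 248.37] [-3.92 -6.18  3.02] 11.679073909027993
8.38 0.72 [478.19 143.02 264.29] [-4.84 -7.52  4.43] 11.902781148193343
8.75 0.88 [495.94 139.91 277.44] [-4.   -8.49  5.02] 12.043981948177008
9.12 1.04 [515.51 136.51 287.51] [-3.3  -8.25  5.5 ] 11.927942691130825
9.48 1.2 [536.4 132.9 294.2] [-1.59 -8.22  4.98] 12.026304207788801
9.85 1.36 [557.97 129.15 297.37] [-1.35 -7.79  3.41] 11.974411482130837
10.22 1.52 [579.69 125.36 296.86] [-0.18 -8.06  1.55] 11.616039604506947
10.58 1.68 [600.95 121.64 292.81] [ 0.15 -8.93 -0.45] 12.065967267528933
10.95 1.84 [621.31 118.1  285.29] [-0.34 -8.18 -1.35] 11.845968657574089
```

```bash
python3 - <<'E'
from h import *
np.set_printoptions(precision=2,suppress=True)
fingers.set_gripper(34)
s=bot.sense();rv=np.array(s["tcp_rot"])
bot.line_to(np.array(s["ee_pos"])-R.from_rotvec(rv).apply([0,0,75]),vel=150)
bot.line_to(np.array(bot.sense()["ee_pos"])+[-40,0,50],vel=150)
rv=att(np.pi/2)
bot.move_ptp(vac([-40,0,375]),rv)
s=bot.sense();I,D=optics.get_image("wrist");save("w2",I);np.savez("w2",I=I,D=D,s=np.r_[s["ee_pos"],s["tcp_rot"]])
print(s["t"],s["ee_pos"],s["qpos"],s["ft_force"])
for x,y,z in((0,0,160),(25,0,160),(-25,0,160),(80,60,166),(-68,60,166),(-68,-60,166),(80,-60,166),(60,12,136),(-60,-12,136)):print(x,y,proj(vac([x,y,z]),s))
E
```

```text
Traceback (most recent call last):
cell.Unreachable: the arm cannot follow that straight line within its joint ranges
```

```bash
python3 - <<'E'
from h import *
np.set_printoptions(precision=2,suppress=True)
p=np.array(bot.sense()["ee_pos"]);print(bot.sense()["qpos"],bot.sense()["finger_gap"])
ok=False
for dx in(20,10,0,-10):
  for q in(112,105,98):
    try: bot.line_to(p+[dx,0,75],att(np.radians(q)),vel=120);ok=True;break
    except bot.Unreachable: pass
  if ok:break
print(dx,q,ok,bot.sense()["ee_pos"],bot.sense()["ft_force"])
rv=att(np.pi/2)
bot.line_to(np.array(bot.sense()["ee_pos"])+[-40,0,50],rv,vel=150)
bot.move_ptp(vac([-40,0,375]),rv)
s=bot.sense();I,D=optics.get_image("wrist");save("w2",I);np.savez("w2",I=I,D=D,s=np.r_[s["ee_pos"],s["tcp_rot"]])
print(s["t"],s["ee_pos"],s["qpos"],s["ft_force"])
for x,y,z in((0,0,160),(25,0,160),(-25,0,160),(80,60,166),(-68,60,166),(-68,-60,166),(80,-60,166),(60,12,136),(-60,-12,136)):print(x,y,np.array(proj(vac([x,y,z]),s)))
E
```

```text
[ 0.01  0.77 -0.45  0.98  0.06  1.87 -2.12] 33.78131728591413
20 112 True [640.09 120.9  360.97] [-0.48 -0.1  -0.95]
13.6083 [444.49 149.96 374.01] [ 0.04  0.13 -0.54  1.65  0.07  1.39 -2.25] [0.95 0.01 0.19]
0 0 [320.9  144.93]
25 0 [320.86 125.26]
-25 0 [320.93 163.85]
80 60 [271.12  78.88]
-68 60 [276.93 196.06]
-68 -60 [365.04 195.89]
80 -60 [370.43  78.73]
60 12 [311.77  97.31]
-60 -12 [329.21 184.69]
```

View pics/w2.png

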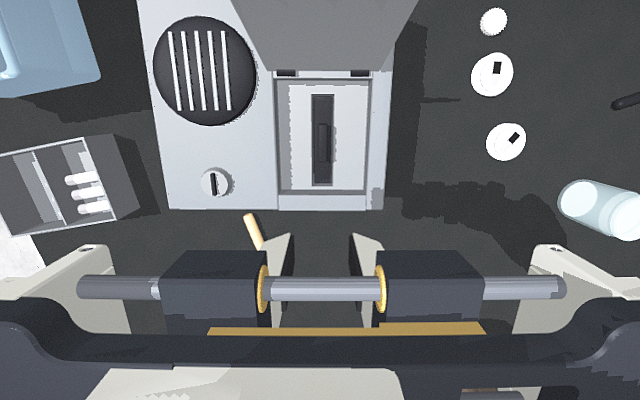

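The flap stands open. The cassette covers columns 311–334 and rows 94–187, with the tab near (324,142), about 3 px off prediction. I'll refine it with a mask.

```bash
python3 - <<'E'
from h import *
z=np.load("w2.npz");I,D=z["I"],z["D"];s=dict(ee_pos=z["s"][:3],tcp_rot=z["s"][3:])
g=I.mean(2);m=np.zeros((400,640),np.uint8);m[85:192,290:350]=(g[85:192,290:350]<95)
n,l,st,ce=cv2.connectedComponentsWithStats(m);i=1+st[1:,4].argmax();ct=cv2.findContours((l==i).astype(np.uint8),0,2)[0][0]
b=cv2.boxPoints(cv2.minAreaRect(ct));print(st[i],b)
w=plane("wrist",b,136,s)[:,:2];print("cassette/slot rect",w,w.mean(0))
for k in range(4):
  e=w[(k+1)%4]-w[k];print(np.linalg.norm(e),np.arctan2(e[1],e[0]))
v=R.from_euler("z",-YAW).apply(np.r_[w.mean(0),0]-O);print("in vac frame",v)
cr=I[85:195,290:350];save("w2c",cv2.resize(cr,None,fx=5,fy=5,interpolation=2))
P=cloud("wrist",D,s);print("flap edge",np.nanmedian(P[5:25,300:340,:].reshape(-1,3),0))
E
```

```text
[ 312   94   22   90 1817] [[312.  94.]
 [333.  94.]
 [333. 183.]
 [312. 183.]]
cassette/slot rect [[548.19820515 144.82606049]
 [543.53328588 117.38857867]
 [423.42028314 136.30643239]
 [428.54718586 166.35465588]] [485.92474001 141.21893186]
27.831221324767103 -1.739205872887454
121.59366190779666 2.9853754819227576
30.48246817502082 1.4018012263432538
121.57239339612369 -0.1780234137837504
in vac frame [ 3.34633327 -2.25621315  0.        ]
flap edge [596.39115775 125.85614897 282.60000956]
```

View pics/w2c.png

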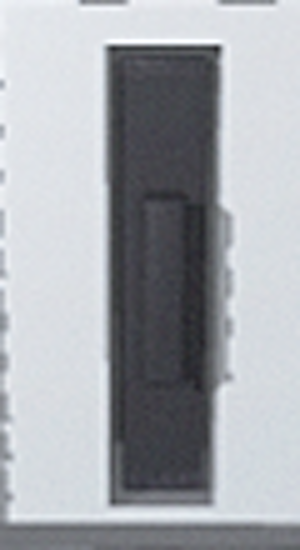

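```bash
python3 - <<'E'
from h import *
np.set_printoptions(precision=2,suppress=True)
z=np.load("w2.npz");s=dict(ee_pos=z["s"][:3],tcp_rot=z["s"][3:])
t=plane("wrist",[[322.7,142.5]],160,s)[0];print("tab",t)
t[:2]=(t[:2]+[485.9,141.2])/2 if np.hypot(*(t[:2]-[485.9,141.2]))<6 else 1/0
print(t);rv=att(np.pi/2)
bot.line_to([t[0],t[1],260],rv,vel=180)
for zz in(200,165,139.5):
  bot.line_to([t[0],t[1],zz],rv,vel=90 if zz>150 else 50); s=bot.sense();print(round(s["t"],2),s["ee_pos"],s["ft_force"])
  if np.linalg.norm(s["ft_force"])>10: print("stop");break
else:
  fingers.set_gripper(0,30); s=bot.sense();print(s["t"],s["finger_gap"],s["grip_force"],s["ft_force"])
E
```

```text
tab [485.71 141.15 160.  ]
[485.8  141.18 160.  ]
15.31 [486.11 141.41 200.54] [-0.32  0.56 -0.36]
15.85 [485.9  141.33 165.19] [ 0.28  0.05 -0.43]
16.51 [485.79 141.25 139.43] [-0.49  0.45  1.  ]
17.0 11.888556436915177 29.999125599861145 [-0.38 -0.88  1.79]
```

```bash
python3 - <<'E'
from h import *
np.set_printoptions(precision=2,suppress=True)
fingers.set_gripper(0,45)
p=np.array(bot.sense()["ee_pos"])
for dz,v in((15,40),(50,60),(105,80),(170,120)):
  bot.line_to(p+[0,0,dz],vel=v); s=bot.sense();print(round(s["t"],2),s["ee_pos"],s["ft_force"],s["finger_gap"])
  if np.linalg.norm(s["ft_force"])>20: print("stop");break
else:
  rv=att(np.pi/2,.172)
  bot.line_to([532,-60,310],rv,vel=150)
  bot.line_to([532,-228,271.5],vel=120)
  bot.dwell(.5);s=bot.sense();print(round(s["t"],2),s["ee_pos"],s["ft_force"],s["finger_gap"],s["qpos"])
  for n in("top","scene"):
    I,D=optics.get_image(n);save(n+"2",I);np.savez(n+"2",I=I,D=D)
E
```

```text
17.75 [485.93 141.21 154.81] [ 0.8   0.11 -1.98] 12.003638087986348
18.48 [485.8  141.08 189.61] [ 0.09  0.22 -2.28] 11.511874598240048
19.32 [485.62 141.08 244.29] [-0.05  0.75 -1.78] 11.654267810461231
20.02 [485.55 141.01 308.9 ] [-0.4   0.2  -1.51] 11.72649522706289
23.62 [ 532.01 -227.95  271.48] [-0.42  0.29 -1.64] 11.4714515501312 [ 0.58  0.36 -0.37  1.6   0.14  1.21 -1.21]
```

View pics/scene2.png

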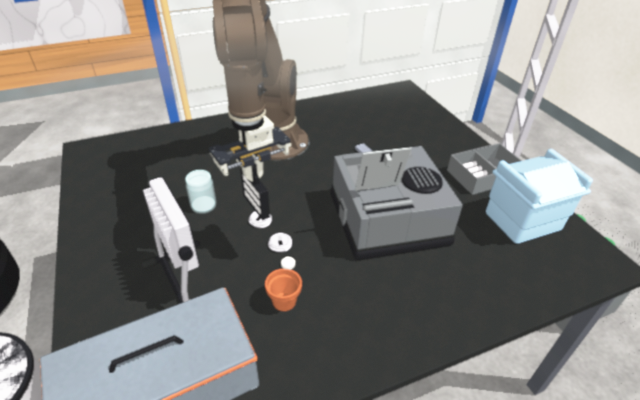

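View pics/top2.png

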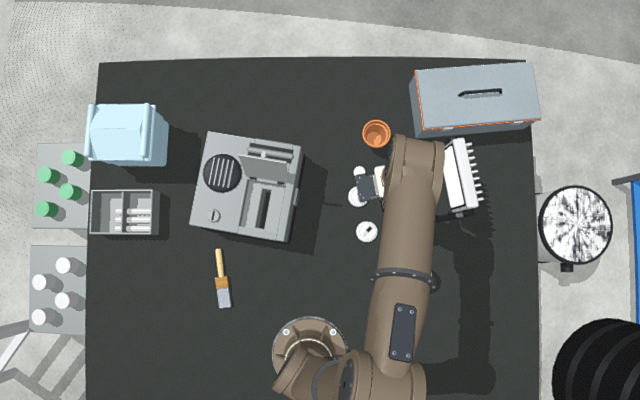

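The scene view shows the cassette held at about (255,195) with its broad face toward the lamp. The flap is open and nothing else has moved. I'll check the held pose once with depth.

```bash
python3 - <<'E'
from h import *
z=np.load("scene2.npz");P=cloud("scene",z["D"]);q=P.reshape(-1,3)
d=R.from_euler("z",-.172).apply(q-[532,-228,220])
m=(abs(d[:,0])<75)&(abs(d[:,1])<30)&(d[:,2]>-70)&(d[:,2]<50);e=d[m];print(m.sum(),np.percentile(e,[2,50,98],axis=0))
f=e[(e[:,1]<-3)&(abs(e[:,0])<55)&(abs(e[:,2])<40)];A=np.c_[f[:,0],f[:,2],np.ones(len(f))]
k=np.linalg.lstsq(A,f[:,1],rcond=None)[0];r=f[:,1]-A@k;f=f[abs(r)<5];A=np.c_[f[:,0],f[:,2],np.ones(len(f))];print("face y=",np.linalg.lstsq(A,f[:,1],rcond=None)[0],len(f))
a=np.load("top.npz")["I"].astype(int);b=np.load("top2.npz")["I"].astype(int)
for n,(u,v) in dict(brush=(222,280),pot=(376,133),can=(366,231)).items():
  print(n,np.abs(a-b)[v-14:v+14,u-14:u+14].mean())
E
```

```text
764 [[-57.23851022 -14.10247347 -44.393698  ]
 [ 27.84240912  -9.46123064   4.05827666]
 [ 60.57035234   8.95146926  48.84231117]]
face y= [ 1.31637549e-03  5.06861102e-03 -1.03309430e+01] 324
brush 6.113095238095238
pot 6.931547619047619
can 6.343537414965986
```

```bash
python3 -c "
from h import *
print(close_job())"
```

```text
the job is handed in; nothing more can be done
None
```

The job is handed in: the flap stands open at about 1.84 rad, and the cassette is held still, tab up, about 20 cm from the lamp glass, level, centred and square to it (depth check within 2 mm and 0.01 rad); the bench items I checked had not moved.

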